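Set the guide bar of the slicing board against its hidden portion stop

TASK

Get the slicing board ready for the next order: take the scoop off the board and set it down the right way up on the bare counter. Then swing the metal guide bar round on its pin, pushing it towards its free end, until that end is under the metal guard and you feel the bar come up against the portion stop hidden in there; leave the bar resting against the stop. The stop is set to an unknown portion and is held only by friction, so push gently and do not shift it, and leave the other things on the counter as they stand.

Things in the scene. Friction and masses are not known exactly. Their poses are not given: they have to be found in the camera images.
- slicing_board: White plastic slicing board, 340 x 260 x 12 mm, fixed to the counter, in another place and turn each time. Origin: on its underside (counter height) straight below the bar's pivot pin; z up. In its own axes it spans x -200 to +140 and y -45 to +215 mm; top at z = 12 mm.
- pivot_pin (a point): Top centre of the pivot pin's dark cap (26 mm across), 38 mm above the counter, on the axis the bar turns about. Axes as the board's.
- guard_roof (a point): Centre of the top of the grey metal guard, a low hood 150 (board x) x 87 (board y) mm over the board; at board x 55, y 163, z 40 mm. Roof underside z = 36, screw heads to 42 mm. Closed by walls on its +x and +y sides, open on the sides towards the pin (-y) and towards -x.
- guard_mouth (a point): Middle of the guard's open -x side, at board height (board x -20, y 163, z 12 mm): the bar's free end enters here. Inside is the hidden stop, an upright 16 mm round pin 165 mm from the pivot, its place on that arc unknown. The bar meets it with its x axis 1.08 to 1.48 rad counter-clockwise from the board's x axis. The stop yields to a push of about 25 N or more on the bar 100 mm from the pivot.
- guide_bar: Grey metal bar 22 wide, 18 high, 203 mm long, turning on the pin by the 42 mm round eye at one end; lies on the board (top 30 mm above the counter), 0.14 to 0.28 kg, drag up to 3 N. Origin: underside, on the pivot axis; x along the bar to its free end, z up. Starts 2.69 to 2.97 rad counter-clockwise from the board's x axis; swings clockwise (from above) to the guard: push on its +y side.
- bar_free_end (a point): Centre of the top edge of the bar's free end, 182 mm from the pivot axis.
- bar_front_edge (a point): Point on the bar's leading (-y) side, 164 mm from the pivot axis, half way up the bar: here it meets the stop. Beyond about 110 mm from the pivot the bar goes under the guard.
- scoop: Dark plastic scoop, 147 x 61 x 30 mm, 45 g, lying on the board in the bar's way. Origin: centre of its underside; z up. Bowl at y +12 to +73 mm; straight flat handle from there to y = -74 mm, 16 mm wide in x, 25 to 31 mm above the underside, free below; may tip onto its handle end (0.25 rad). The bare counter left of the board (world x 0.42 to 0.56, y 0.26 to 0.5) is clear to lay it on.
- tape_roll: Roll of brown tape, 92 mm across, 48 mm high, standing flat left of the board; bystander. Origin: centre of its underside.
- dip_cup: White portion cup, 76 mm across, 47 mm high, left of the board; bystander. Origin: centre of its underside.
- sauce_bottle: Yellow squeeze bottle, 62 mm across, 206 mm high, right of the board; bystander. Origin: centre of its underside.
There are look-alikes about, which are no part of the job. What is shaped like the scoop but orange is not meant.

How it is judged:
On the way, in this order (a step that is already met when the one before it is completed fails the run):
1. the scoop lies the right way up on the counter, off the board, let go, with the bar still where it was ((x of scoop in the frame of slicing_board below -0.2 m or x of scoop in the frame of slicing_board above 0.14 m or y of scoop in the frame of slicing_board below -0.045 m or y of scoop in the frame of slicing_board above 0.215 m) and height (world z) of scoop below 0.004 m and angle between scoop's own z axis and vertical below 0.5 rad and contact force between the fingers and scoop below 0.1 N and linear speed of scoop below 0.02 m/s and distance of bar_free_end from where it was at the start of the episode below 0.04 m), for 0.2 s.
2. the bar has been swung under the guard up to the stop (horizontal distance between bar_front_edge and stop_pin below 0.011 m), for 0.1 s.
At the end, for the whole second after the job is handed in: The bar lies flat and at rest with its leading side within 3 mm of the hidden stop, the stop has not shifted by 4 mm or more, and the scoop lies released on the counter, off the board, the right way up (tilt under 0.5 rad) ((x of scoop in the frame of slicing_board below -0.2 m or x of scoop in the frame of slicing_board above 0.14 m or y of scoop in the frame of slicing_board below -0.045 m or y of scoop in the frame of slicing_board above 0.215 m) and height (world z) of scoop below 0.004 m and angle between scoop's own z axis and vertical below 0.5 rad and contact force between the fingers and scoop below 0.1 N and linear speed of scoop below 0.02 m/s and horizontal distance between bar_front_edge and stop_pin below 0.011 m and linear speed of guide_bar below 0.01 m/s and angular speed of guide_bar below 0.05 rad/s and angle between guide_bar's own z axis and vertical below 0.05 rad and distance of stop_pin from where it was at the start of the episode below 0.004 m); the robot touches nothing.
It fails at once if the hidden stop is shoved along (4 mm or more) (distance of stop_pin from where it was at the start of the episode above 0.004 m).
It fails at once if a bystander is disturbed (moved 30 mm or more) (distance of any of tape_roll, dip_cup, sauce_bottle from where it was at the start of the episode above 0.03 m).
It also fails if it takes over 67 s, if anything falls off the work surface, if the arm or the gripper's body presses on something with over 40 N, if the wrist force passes 120 N, or if a joint passes its speed limit or range.

ROBOT

A 7-joint arm with a two-finger parallel gripper is mounted at the origin on a cart in front of the work surface, level with it; the furniture and walls round the work are solid. World frame = base frame: x ahead of the robot, y to its left, z up, the work surface at z = 0. Lengths are in m, angles in rad, forces in N, time in s.
With the tool pointing down it reaches from about 0.425 to 0.875 m from the base axis. Payload 4.7 kg.
Tool frame: the origin (TCP) lies on the mounting face of the last link; the fingertips stand 182 mm ahead of it and the grasp point (between the pads) lies 164 mm ahead of it (grasp_offset is the distance from the TCP to the grasp point, in m); z points along the fingers, y is the direction in which the jaws open and shut (so a half turn about z gives the same grasp; the last joint's range is limited). The gripper opens to 87 mm and grips with 3 to 60 N. Pads are 19 mm wide; open, the fingers measure 117 mm over their backs; the gripper's body (75 mm by 190 mm) begins 51 mm behind the grasp point.
Start: joints at [-1.262, 0.321, -0.07, 1.45, 0.023, 1.371, -0.057], TCP at [0.189, 0.622, 0.405] pointing down, gripper open.
Joint ranges: [-2.86, 2.86], [-0.3, 2.09], [-1.38, 1.24], [0.06, 2.45], [-1.56, 4.7], [0.09, 2.05], [-2.69, 2.69]. Speed limits (rad/s): [2.57, 2.57, 3.14, 3.14, 3.14, 3.14, 3.14].

INTERFACE

Orientations are given as a unit quaternion [x, y, z, w].
In Python, from station import * gives the robot as it stands.
- The arm moves only by the tool move_arm, never from a script. Its argument "commands" is a list of rows, each an object of numbers: "x", "y", "z": the shift along the world's x, y, z in mm; "wx", "wy", "wz": the turn, a rotation vector about the world's x, y, z in degrees; "grip": the opening, from 0 (shut) to 1 (fully open). In form: [{"x": .., "y": .., "z": .., "wx": .., "wy": .., "wz": .., "grip": ..}, ...]. A call has exactly 5 rows; each row shifts and turns the pose as measured when the row begins; what a row does not reach is not made up. A row lasts 1/12 s, in which the tool goes at most 41.7 mm and 7.16 degrees, less where a joint would pass 70% of its speed; a pose out of reach is approached as far as the arm can. A call is refused whole if a number of a shift passes 41.7 or a number of a turn 7.16, either way. A call with a gripper value outside its range is refused whole. The fingers move at their own pace and stop on an object; "newtons" is the grip in N (left out, the last holds). Time passes only in rows, so rows that do not move let the fingers close, or fill a call up. It gives the time, the measured TCP pose, the force and the opening at its end, in the units of the state.
- observe(): the state, without advancing time (a new reading comes with each control period).
- snapshot(name): name is "scene" or "top" or "wrist"; returns a dict with "img" (400x640x3 uint8, red, green, blue), "intrinsics" (3x3 intrinsics, pixels), "D" ([k1, k2, p1, p2, k3] as OpenCV has them; the pictures are not rectified), "eye" and "attitude" of the camera in the world; the wrist camera has in their place "T_tool_cam" (4x4, takes a point from camera to tool coordinates, whose origin is the TCP and whose axes are the flange's). Camera axes: x right, y up, looking along -z (the intrinsics and any distortion apply to the point x, -y, -z); pixel columns grow to the right and rows downward; lengths in m; the calibration is good to about 2 mm. A picture is of the moment at which its call begins: read the wrist's pose just before it. There is no depth.
- job_done(): hands the job in, once; it reports no verdict.
The state is a dict: "clock": time; "joints": joint angles; "joint_velocities": joint speeds; "effort": joint torques, N m; "eef_pos": TCP position; "tcp_rot": TCP orientation; "wrist_force": force on the tool from outside, world axes, zero at the start; "wrist_torque": the same for the moment, N m; "gripper_width": opening from 0.0 (shut) to 1.0 (fully open).
Only numpy, scipy, OpenCV 4.12 (cv2) and the standard library are available. Lean on these libraries where they do the work, as an engineer would, in place of code of your own. Each camera call takes 0.05 s, during which the arm holds its last target.

## Working session

There is one attempt and no reset: what is moved stays moved. The work goes in short steps, Python scripts to look and compute and a tool call to move; the robot and the scene stay as the last step left them, time stands still between calls to the robot, and variables do not carry over. Pictures are saved under pics/ and viewed, and the job is handed in when it is done.

Besides the shell and the picture viewer there is one more tool, called after "Call:" as name([rows], argument=value, ...), one row to a line, values as JSON. move_arm: Moves the arm, as the interface text tells. Its arguments: {"type":"object","properties":{"commands":{"type":"array","items":{"type":"object","properties":{"x":{"type":"number"},"y":{"type":"number"},"z":{"type":"number"},"wx":{"type":"number"},"wy":{"type":"number"},"wz":{"type":"number"},"grip":{"type":"number"}}}},"newtons":{"type":"number"}},"required":["commands"]}

```bash
ls; mkdir -p pics; python3 - <<'E'
from station import *
import cv2
print(observe())
for n in ["scene","top","wrist"]:
    s=snapshot(n); cv2.imwrite(f"pics/{n}0.png",s["img"][:,:,::-1])
    print(n,{k:v for k,v in s.items() if k!="img"})
E
```

```text
pics
{'clock': 0.0, 'joints': array([-1.26191314,  0.32186129, -0.07005958,  1.45162658,  0.02262699,
        1.37080635, -0.05689555]), 'joint_velocities': array([ 0.000152  ,  0.00107796, -0.00038615, -0.00014478, -0.00093476,
        0.00153235,  0.00130443]), 'effort': array([-4.44802390e-04, -4.91278338e+01, -4.04314790e-01, -3.12533605e+01,
       -6.39710831e-02,  4.37267090e-02,  1.83898655e-04]), 'eef_pos': array([0.18884075, 0.62176801, 0.40366043]), 'tcp_rot': array([ 1.46850790e-01,  9.89158192e-01, -9.54560882e-04, -7.58435906e-05]), 'wrist_force': array([-0.41103757,  0.03026109, -0.20184664]), 'wrist_torque': array([ 0.00730064, -0.01146428, -0.02379235]), 'gripper_width': 0.9986389702068494}
scene {'intrinsics': array([[423.62980157,   0.        , 324.91570647],
       [  0.        , 423.62980157, 200.21947212],
       [  0.        ,   0.        ,   1.        ]]), 'D': array([0.01641532, 0.        , 0.        , 0.        , 0.        ]), 'eye': array([-0.27162771, -0.97656798,  0.70654707]), 'attitude': array([ 0.47514079, -0.18349178, -0.33362005,  0.79326519])}
top {
[... 281 characters left out ...]
,  1.07867781]), 'attitude': array([-0.06486762,  0.06030226,  0.71082958, -0.69776582])}
wrist {'intrinsics': array([[297.12526086,   0.        , 319.68403009],
       [  0.        , 297.12526086, 195.47486542],
       [  0.        ,   0.        ,   1.        ]]), 'D': array([-0.00375127,  0.        ,  0.        ,  0.        ,  0.        ]), 'T_tool_cam': array([[-4.55199052e-04,  9.63228319e-01,  2.68683827e-01,
         7.34194125e-02],
       [ 9.99999809e-01,  3.25843867e-04,  5.26034360e-04,
        -1.01770965e-03],
       [ 4.19142215e-04,  2.68684015e-01, -9.63228283e-01,
         1.86505359e-02],
       [ 0.00000000e+00,  0.00000000e+00,  0.00000000e+00,
         1.00000000e+00]])}
```

View pics/scene0.png

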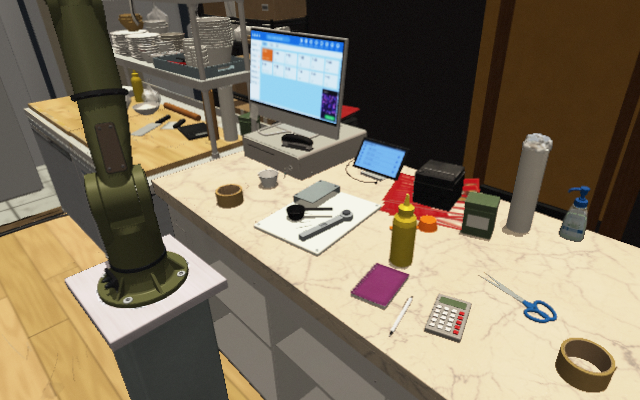

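View pics/top0.png

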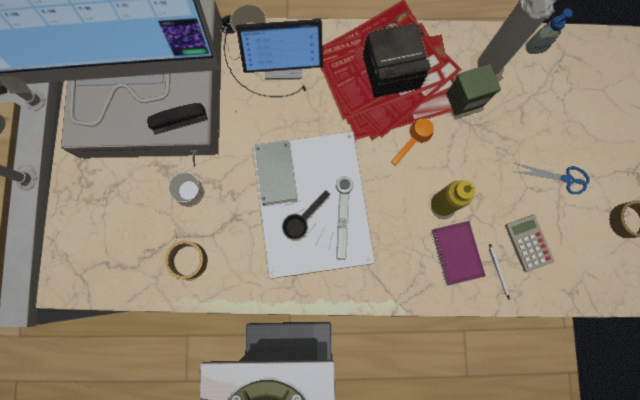

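View pics/wrist0.png

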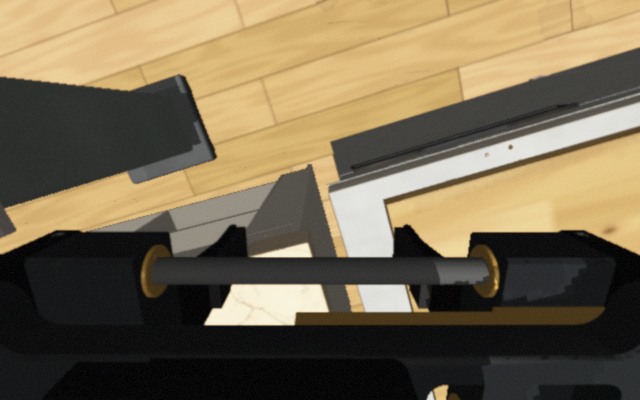

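The top view shows the board at about (253–374, 133–277). The pin is at (344,185) with the bar pointing down to (342,259). The guard is at (276,172), and the black scoop has its bowl at (294,227) and handle end at (327,193). The tape roll is at (185,260), the cup at (185,188), and the orange look-alike at (420,130). Next I'll enlarge the view and measure.

```bash
cat > h.py <<'E'
import numpy as np, cv2
from scipy.spatial.transform import Rotation as R
from station import *
def cam(s,obs=None):
    if "eye" in s: return R.from_quat(s["attitude"]).as_matrix(), np.array(s["eye"])
    T=np.array(s["T_tool_cam"]); Rt=R.from_quat(obs["tcp_rot"]).as_matrix()
    return Rt@T[:3,:3], obs["eef_pos"]+Rt@T[:3,3]
def ray(s,px,obs=None):
    Rc,e=cam(s,obs)
    u=cv2.undistortPoints(np.array(px,float).reshape(-1,1,2),s["intrinsics"],s["D"]).reshape(-1,2)
    d=np.c_[u[:,0],-u[:,1],-np.ones(len(u))]@Rc.T
    return e,d
def plane(s,px,z,obs=None):
    e,d=ray(s,px,obs); return e+d*((z-e[2])/d[:,2])[:,None]
def proj(s,P,obs=None):
    Rc,e=cam(s,obs); q=(np.atleast_2d(P)-e)@Rc
    q=q*np.array([1,-1,-1]); 
    return cv2.projectPoints(q,np.zeros(3),np.zeros(3),s["intrinsics"],s["D"])[0].reshape(-1,2)
def save(s,name,box=None,k=1):
    im=s["img"][:,:,::-1]
    if box: x0,y0,x1,y1=box; im=im[y0:y1,x0:x1]
    cv2.imwrite("pics/"+name,cv2.resize(im,None,fx=k,fy=k,interpolation=cv2.INTER_CUBIC))
E
python3 - <<'E'
from h import *
s=snapshot("top"); save(s,"topz.png",(240,125,390,285),3.7)
s=snapshot("scene"); save(s,"scenez.png",(245,160,395,260),5)
E
```

```text
(no output)
```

View pics/topz.png

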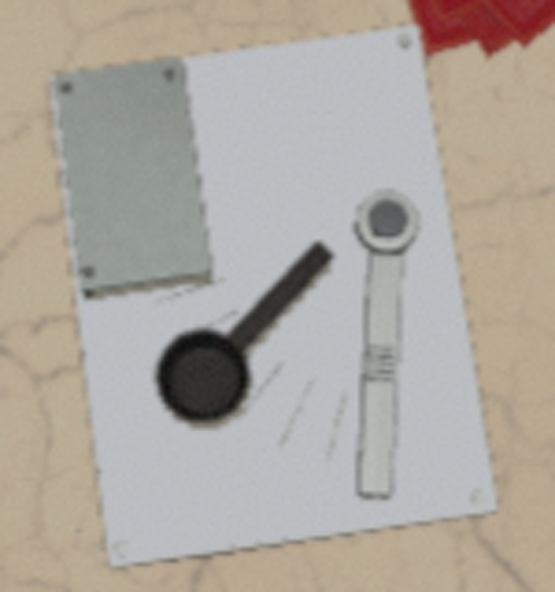

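View pics/scenez.png

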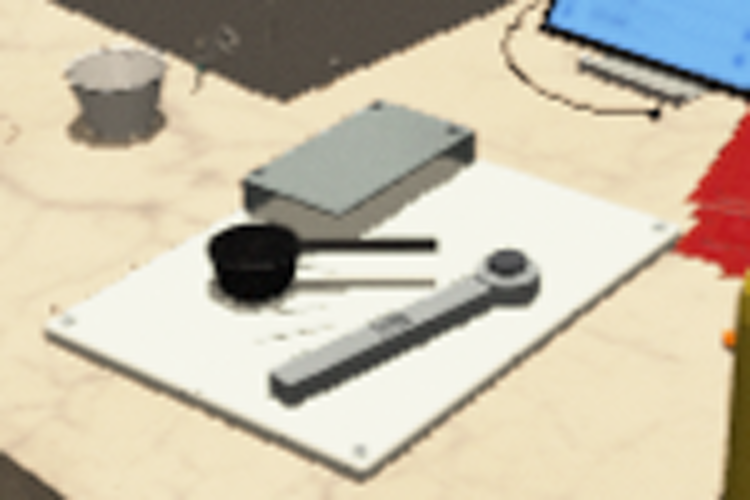

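```bash
python3 - <<'E'
from h import *
s=snapshot("top")
f=lambda a,b:(240+a/3.7,125+b/3.7)
def p(n,a,b,z): v=plane(s,[f(a,b)],z)[0]; print(n,np.round(v*1000)); return v
BL=p("BL",112,565,.012);BR=p("BR",496,510,.012);TR=p("TR",418,27,.012)
pin=p("pin",387,217,.038);fe=p("barend",375,496,.030)
bo=p("bowl",203,376,.042);he=p("hend",321,250,.043);hb=p("hbase",243,338,.043)
for n,a,b in[("g1",53,72),("g2",185,58),("g3",212,272),("g4",86,290)]: p(n,a,b,.040)
print(np.linalg.norm(BL-BR),np.linalg.norm(TR-BR))
ax=(TR-BR);th1=np.arctan2(ax[1],ax[0]); ay=BL-BR; th2=np.arctan2(ay[1],ay[0])-np.pi/2
print("theta",th1,th2)
th=(th1*.34+th2*.26)/.6
Rb=np.array([[np.cos(th),-np.sin(th)],[np.sin(th),np.cos(th)]])
C=[(BL,(-.2,.215)),(BR,(-.2,-.045)),(TR,(.14,-.045))]
o=np.mean([P[:2]-Rb@np.array(q) for P,q in C],0);print("origin from corners",o)
d=fe-pin;print("bar ang board",np.arctan2(d[1],d[0])-th,np.linalg.norm(d[:2]))
h=he-bo;print("scoop handle dir",np.arctan2(h[1],h[0]),np.linalg.norm(h[:2]))
for n,px,z in [("tape",(185,260),.048),("cup",(185.5,187),.047)]: print(n,plane(s,[px],z))
E
```

```text
BL [347. -12.  12.]
BR [ 378. -263.   12.]
TR [ 710. -223.   12.]
pin [ 570. -196.   38.]
barend [ 388. -183.   30.]
bowl [467. -74.  42.]
hend [ 548. -152.   43.]
hbase [ 491. -100.   43.]
g1 [674.  25.  40.]
g2 [682. -64.  40.]
g3 [535. -80.  40.]
g4 [525.   2.  40.]
0.2533445558251703 0.3339677990917432
theta 0.11896683096067 0.12258749059892149
origin from corners [ 0.56963632 -0.19705135]
bar ang board 2.9508725516444803 0.1824570964288337
scoop handle dir -0.7652262660270918 0.11264993276108057
tape [[0.39122343 0.18600772 0.048     ]]
cup [[0.56755067 0.19078789 0.047     ]]
```

Call:
move_arm([
  {"x": 27,"y": -30,"z": -4,"wz": -3,"grip": 0.42},
  {"x": 27,"y": -30,"z": -4,"wz": -3,"grip": 0.42},
  {"x": 27,"y": -30,"z": -4,"wz": -3,"grip": 0.42},
  {"x": 27,"y": -30,"z": -4,"wz": -3,"grip": 0.42},
  {"x": 27,"y": -30,"z": -4,"wz": -3,"grip": 0.42},
], newtons=20)

```text
schema error: expected keys x, y, z, wx, wy, wz, grip
```

Call:
move_arm([
  {"x": 27,"y": -30,"z": -4,"wz": -3,"grip": 0.42},
  {"x": 27,"y": -30,"z": -4,"wz": -3,"grip": 0.42},
  {"x": 27,"y": -30,"z": -4,"wz": -3,"grip": 0.42},
  {"x": 27,"y": -30,"z": -4,"wz": -3,"grip": 0.42},
  {"x": 20,"y": -36,"z": -4,"wz": -3,"grip": 0.42},
])

```text
schema error: expected keys x, y, z, wx, wy, wz, grip
```

All seven keys are required in every row.

Call:
move_arm([
  {"x": 27,"y": -30,"z": -4,"wx": 0,"wy": 0,"wz": -3,"grip": 0.42},
  {"x": 27,"y": -30,"z": -4,"wx": 0,"wy": 0,"wz": -3,"grip": 0.42},
  {"x": 27,"y": -30,"z": -4,"wx": 0,"wy": 0,"wz": -3,"grip": 0.42},
  {"x": 27,"y": -30,"z": -4,"wx": 0,"wy": 0,"wz": -3,"grip": 0.42},
  {"x": 27,"y": -30,"z": -4,"wx": 0,"wy": 0,"wz": -3,"grip": 0.42},
], newtons=20)

```text
clock: 0.72
eef_pos: [0.3161, 0.4738, 0.383]
tcp_rot: [0.269, 0.963, 0.002, -0.004]
wrist_force: [0.6, -0.1, 0.1]
gripper_width: 0.709
```

Call:
move_arm([
  {"x": 22,"y": -34,"z": -4,"wx": 0,"wy": 0,"wz": -3,"grip": 0.42},
  {"x": 20,"y": -36,"z": -4,"wx": 0,"wy": 0,"wz": -3,"grip": 0.42},
  {"x": 18,"y": -36,"z": -4,"wx": 0,"wy": 0,"wz": -3,"grip": 0.42},
  {"x": 16,"y": -38,"z": -4,"wx": 0,"wy": 0,"wz": -3,"grip": 0.42},
  {"x": 14,"y": -38,"z": -4,"wx": 0,"wy": 0,"wz": 0,"grip": 0.42},
])

```text
clock: 1.13
eef_pos: [0.4088, 0.2883, 0.3631]
tcp_rot: [0.375, 0.927, 0.004, -0.002]
wrist_force: [1.1, -0.3, -0.1]
gripper_width: 0.433
```

Call:
move_arm([
  {"x": 14,"y": -38,"z": -4,"wx": 0,"wy": 0,"wz": 0,"grip": 0.42},
  {"x": 14,"y": -38,"z": -4,"wx": 0,"wy": 0,"wz": 0,"grip": 0.42},
  {"x": 12,"y": -38,"z": -4,"wx": 0,"wy": 0,"wz": 0,"grip": 0.42},
  {"x": 12,"y": -38,"z": -4,"wx": 0,"wy": 0,"wz": 0,"grip": 0.42},
  {"x": 12,"y": -38,"z": -4,"wx": 0,"wy": 0,"wz": 0,"grip": 0.42},
])

```text
clock: 1.55
eef_pos: [0.4731, 0.0913, 0.3439]
tcp_rot: [0.375, 0.927, 0.007, -0.001]
wrist_force: [0.2, 1.3, 0.7]
gripper_width: 0.423
```

Call:
move_arm([
  {"x": 10,"y": -38,"z": -4,"wx": 0,"wy": 0,"wz": 0,"grip": 0.42},
  {"x": 10,"y": -38,"z": -4,"wx": 0,"wy": 0,"wz": 0,"grip": 0.42},
  {"x": 8,"y": -38,"z": 0,"wx": 0,"wy": 0,"wz": 0,"grip": 0.42},
  {"x": 5,"y": -38,"z": 0,"wx": 0,"wy": 0,"wz": 0,"grip": 0.42},
  {"x": 0,"y": -20,"z": 0,"wx": 0,"wy": 0,"wz": 0,"grip": 0.42},
])

```text
clock: 1.97
eef_pos: [0.5065, -0.0941, 0.3366]
tcp_rot: [0.378, 0.926, 0.007, 0.001]
wrist_force: [0.6, -0.9, -1.3]
gripper_width: 0.423
```

```bash
python3 - <<'E'
from h import *
o=observe(); s=snapshot("wrist"); save(s,"w1.png")
np.save("o1.npy",o,allow_pickle=True); np.save("s1.npy",s,allow_pickle=True)
print(o["eef_pos"],o["tcp_rot"],o["joints"],o["joint_velocities"].round(3))
E
```

```text
[ 0.50646709 -0.09406416  0.33657287] [0.37751463 0.92597545 0.00714238 0.00107287] [-0.45485343  0.07844154  0.62323643  1.89374518 -0.06406915  1.17961031
  0.98766069] [ 0.294  0.1    0.206 -0.077 -0.107  0.022  0.534]
```

View pics/w1.png

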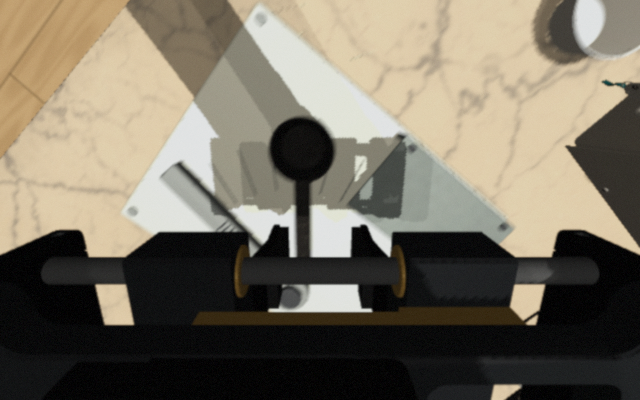

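```bash
python3 - <<'E'
from h import *
o=np.load("o1.npy",allow_pickle=True).item();s=np.load("s1.npy",allow_pickle=True).item()
P=plane(s,[(302,149)],.042,o);H=plane(s,[(303.5,190),(304,250)],.043,o)
print(P,H); d=H[1]-P[0]; a=np.arctan2(d[1],d[0]); print("ang",a, np.linalg.norm(d[:2]))
u=np.array([np.cos(a),np.sin(a)]); print("grasp", P[0,:2]+u*.065)
print("corner guard",plane(s,[(401,136)],.040,o), "tilt",R.from_quat(o["tcp_rot"]).as_matrix()[:,2])
print("now",observe()["eef_pos"],observe()["tcp_rot"])
E
```

```text
[[ 0.46756885 -0.07443286  0.042     ]] [[ 0.49592603 -0.10098307  0.043     ]
 [ 0.54039593 -0.1450787   0.043     ]]
ang -0.7701961026996037 0.10146240066711347
grasp [ 0.51422417 -0.1196908 ]
corner guard [[ 0.52329562 -0.00092929  0.04      ]] tilt [ 0.0073796   0.0124173  -0.99989567]
now [ 0.50591176 -0.09730399  0.33672037] [0.37954126 0.92515239 0.00627647 0.00145061]
```

Call:
move_arm([
  {"x": 3,"y": -8,"z": -20,"wx": -0.3,"wy": 0.2,"wz": 0.2,"grip": 0.42},
  {"x": 3,"y": -8,"z": -20,"wx": -0.2,"wy": 0.2,"wz": 0.2,"grip": 0.42},
  {"x": 2,"y": -5,"z": -15,"wx": -0.2,"wy": 0,"wz": 0,"grip": 0.42},
  {"x": 0,"y": -2,"z": -10,"wx": 0,"wy": 0,"wz": 0,"grip": 0.42},
  {"x": 0,"y": 0,"z": 0,"wx": 0,"wy": 0,"wz": 0,"grip": 0.42},
])

```text
clock: 2.43
eef_pos: [0.5142, -0.1246, 0.2713]
tcp_rot: [0.379, 0.925, 0.0, 0.003]
wrist_force: [-0.3, 0.5, -0.3]
gripper_width: 0.423
```

```bash
cat > st.py <<'E'
from h import *
o=observe(); M=R.from_quat(o["tcp_rot"]).as_matrix()
print("t",round(o["clock"],2),"tcp",(o["eef_pos"]*1000).round(1),"grasp",((o["eef_pos"]+M[:,2]*.164)*1000).round(1),"z",M[:,2].round(4),"jaw",round(np.arctan2(M[1,1],M[0,1]),4),"F",o["wrist_force"].round(2),"j7",o["joints"][6].round(2),"w",round(o["gripper_width"],3))
E
python3 st.py
```

```text
t 2.43 tcp [ 514.2 -124.6  271.3] grasp [ 515.  -124.8  107.3] z [ 0.0054 -0.0013 -1.    ] jaw 0.7923 F [-0.26  0.49 -0.26] j7 1.1 w 0.423
```

Call:
move_arm([
  {"x": 0,"y": 3,"z": -18,"wx": 0,"wy": 0.2,"wz": 0.3,"grip": 0.42},
  {"x": -0.5,"y": 1,"z": -18,"wx": 0,"wy": 0.1,"wz": 0.2,"grip": 0.42},
  {"x": 0,"y": 0,"z": -12,"wx": 0,"wy": 0,"wz": 0,"grip": 0.42},
  {"x": 0,"y": 0,"z": -5,"wx": 0,"wy": 0,"wz": 0,"grip": 0.42},
  {"x": 0,"y": 0,"z": 0,"wx": 0,"wy": 0,"wz": 0,"grip": 0.42},
])

```text
clock: 2.85
eef_pos: [0.5149, -0.1178, 0.2189]
tcp_rot: [0.374, 0.927, 0.001, 0.002]
wrist_force: [0.2, -0.4, 0.5]
gripper_width: 0.423
```

```bash
python3 st.py
```

```text
t 2.85 tcp [ 514.9 -117.8  218.9] grasp [ 515.6 -117.6   54.9] z [ 0.0038  0.0011 -1.    ] jaw 0.8043 F [ 0.19 -0.43  0.51] j7 1.14 w 0.423
```

Call:
move_arm([
  {"x": -0.7,"y": -0.7,"z": -6,"wx": 0,"wy": 0.1,"wz": 0,"grip": 0.42},
  {"x": -0.5,"y": -0.5,"z": -4,"wx": 0,"wy": 0,"wz": 0,"grip": 0.42},
  {"x": 0,"y": 0,"z": 0,"wx": 0,"wy": 0,"wz": 0,"grip": 0.42},
  {"x": 0,"y": 0,"z": 0,"wx": 0,"wy": 0,"wz": 0,"grip": 0.2},
  {"x": 0,"y": 0,"z": 0,"wx": 0,"wy": 0,"wz": 0,"grip": 0},
])

```text
clock: 3.27
eef_pos: [0.515, -0.1188, 0.2107]
tcp_rot: [0.374, 0.928, 0.002, 0.002]
wrist_force: [0.0, -0.4, -0.0]
gripper_width: 0.341
```

Call:
move_arm([
  {"x": 0,"y": 0,"z": 0,"wx": 0,"wy": 0,"wz": 0,"grip": 0},
  {"x": 0,"y": 0,"z": 0,"wx": 0,"wy": 0,"wz": 0,"grip": 0},
  {"x": 0,"y": 0,"z": 0,"wx": 0,"wy": 0,"wz": 0,"grip": 0},
  {"x": 0,"y": 0,"z": 0,"wx": 0,"wy": 0,"wz": 0,"grip": 0},
  {"x": 0,"y": 0,"z": 0,"wx": 0,"wy": 0,"wz": 0,"grip": 0},
])

```text
clock: 3.68
eef_pos: [0.5155, -0.1191, 0.2119]
tcp_rot: [0.374, 0.928, 0.002, 0.004]
wrist_force: [-0.6, 1.3, -1.0]
gripper_width: 0.18
```

```bash
python3 st.py;python3 -c "
from h import *
save(snapshot('wrist'),'w2.png')"
```

```text
t 3.68 tcp [ 515.5 -119.1  211.9] grasp [ 516.8 -118.8   47.9] z [ 0.0082  0.0017 -1.    ] jaw 0.8046 F [-0.58  1.31 -0.95] j7 1.16 w 0.18
```

View pics/w2.png

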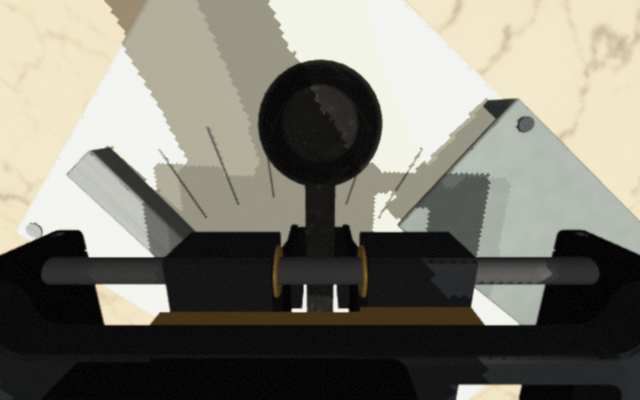

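The wrist view shows the bowl at (320,122), with the handle centred between the pads at (320,290). The opening is about 16 mm, so the handle is gripped. Lifting.

Call:
move_arm([
  {"x": 0,"y": 0,"z": 5,"wx": 0,"wy": 0,"wz": 0,"grip": 0},
  {"x": 0,"y": 0,"z": 12,"wx": 0,"wy": 0,"wz": 0,"grip": 0},
  {"x": 0,"y": 0,"z": 20,"wx": 0,"wy": 0,"wz": 0,"grip": 0},
  {"x": 0,"y": 0,"z": 25,"wx": 0,"wy": 0,"wz": 0,"grip": 0},
  {"x": 0,"y": 6,"z": 25,"wx": 0,"wy": 0,"wz": 0,"grip": 0},
])

```text
clock: 4.15
eef_pos: [0.5122, -0.1139, 0.299]
tcp_rot: [0.375, 0.927, -0.001, -0.002]
wrist_force: [0.6, 0.4, -0.1]
gripper_width: 0.176
```

```bash
python3 st.py;python3 -c "
from h import *
save(snapshot('wrist'),'w3.png');save(snapshot('scene'),'sc3.png',(245,130,395,260),5)"
```

```text
t 4.15 tcp [ 512.2 -113.9  299. ] grasp [ 511.6 -113.9  135. ] z [-3.8e-03 -1.0e-04 -1.0e+00] jaw 0.8017 F [ 0.62  0.38 -0.06] j7 1.06 w 0.176
```

View pics/w3.png

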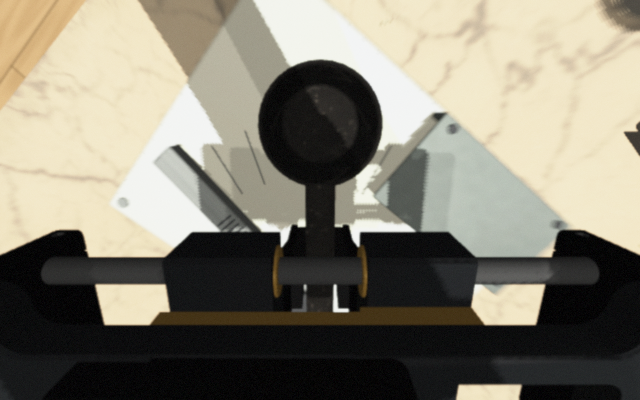

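View pics/sc3.png

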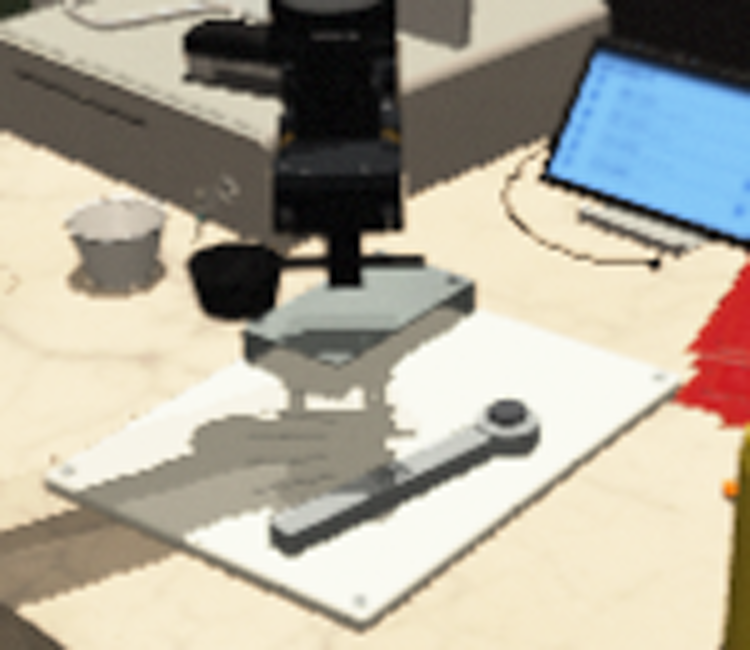

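The scoop is held level; the bowl is still at (320,122), so it hasn't slipped. The bar hasn't moved.

Call:
move_arm([
  {"x": -2,"y": 25,"z": 0,"wx": 0,"wy": 0,"wz": 0,"grip": 0},
  {"x": -2,"y": 36,"z": 0,"wx": 0,"wy": 0,"wz": 0,"grip": 0},
  {"x": -2,"y": 38,"z": 0,"wx": 0,"wy": 0,"wz": 0,"grip": 0},
  {"x": -2,"y": 38,"z": 0,"wx": 0,"wy": 0,"wz": 0,"grip": 0},
  {"x": -2,"y": 38,"z": 0,"wx": 0,"wy": 0,"wz": 0,"grip": 0},
])

```text
clock: 4.67
eef_pos: [0.5034, 0.0564, 0.3076]
tcp_rot: [0.384, 0.923, 0.002, 0.007]
wrist_force: [1.3, 0.1, -0.7]
gripper_width: 0.182
```

```bash
python3 st.py;python3 -c "
from h import *
s=snapshot('top');save(s,'t4.png'); print(plane(s,[(75,156),(217,156)],0.0),plane(s,[(75,148),(217,146)],0.1))"
```

```text
t 4.67 tcp [503.4  56.4 307.6] grasp [505.8  56.  143.6] z [ 0.0144 -0.0024 -0.9999] jaw 0.7835 F [ 1.27  0.14 -0.67] j7 0.66 w 0.182
[[0.66711128 0.50022175 0.        ]
 [0.65796479 0.12622009 0.        ]] [[0.65612536 0.44435454 0.1       ]
 [0.6523692  0.10388975 0.1       ]]
```

Call:
move_arm([
  {"x": 0,"y": 38,"z": 0,"wx": 0,"wy": 0.2,"wz": 0,"grip": 0},
  {"x": 0,"y": 38,"z": 0,"wx": 0,"wy": 0.2,"wz": 0,"grip": 0},
  {"x": 0,"y": 38,"z": 0,"wx": 0,"wy": 0.2,"wz": 0,"grip": 0},
  {"x": 0,"y": 38,"z": -4,"wx": 0,"wy": 0,"wz": 0,"grip": 0},
  {"x": 0,"y": 38,"z": -4,"wx": 0,"wy": 0,"wz": 0,"grip": 0},
])

```text
clock: 5.13
eef_pos: [0.5022, 0.25, 0.3019]
tcp_rot: [0.382, 0.924, 0.002, 0.002]
wrist_force: [-0.3, -0.9, -0.7]
gripper_width: 0.18
```

Call:
move_arm([
  {"x": 0,"y": 36,"z": -5,"wx": 0,"wy": 0,"wz": 0,"grip": 0},
  {"x": 0,"y": 28,"z": -10,"wx": 0,"wy": 0,"wz": 0,"grip": 0},
  {"x": 0,"y": 15,"z": -15,"wx": 0,"wy": 0,"wz": 0,"grip": 0},
  {"x": 0,"y": 5,"z": -15,"wx": 0,"wy": 0,"wz": 0,"grip": 0},
  {"x": 0,"y": 0,"z": -5,"wx": 0,"wy": 0,"wz": 0,"grip": 0},
])

```text
clock: 5.55
eef_pos: [0.4987, 0.3493, 0.2514]
tcp_rot: [0.375, 0.927, 0.005, 0.002]
wrist_force: [-0.7, -0.3, -0.0]
gripper_width: 0.182
```

```bash
python3 st.py
```

```text
t 5.55 tcp [498.7 349.3 251.4] grasp [500.  350.7  87.4] z [ 0.0075  0.0086 -0.9999] jaw 0.8017 F [-0.74 -0.26 -0.02] j7 0.24 w 0.182
```

Call:
move_arm([
  {"x": 0,"y": 0,"z": -15,"wx": -0.3,"wy": 0.2,"wz": 0,"grip": 0},
  {"x": 0,"y": 0,"z": -14,"wx": -0.2,"wy": 0.2,"wz": 0,"grip": 0},
  {"x": 0,"y": 0,"z": -8,"wx": 0,"wy": 0,"wz": 0,"grip": 0},
  {"x": 0,"y": 0,"z": -3,"wx": 0,"wy": 0,"wz": 0,"grip": 0},
  {"x": 0,"y": 0,"z": 0,"wx": 0,"wy": 0,"wz": 0,"grip": 0},
])

```text
clock: 5.97
eef_pos: [0.4993, 0.3453, 0.2069]
tcp_rot: [0.377, 0.926, -0.003, 0.0]
wrist_force: [0.1, -0.4, -0.7]
gripper_width: 0.178
```

```bash
python3 st.py
```

```text
t 5.97 tcp [499.3 345.3 206.9] grasp [499.  344.4  42.9] z [-0.0019 -0.0052 -1.    ] jaw 0.7985 F [ 0.15 -0.38 -0.65] j7 0.25 w 0.178
```

Call:
move_arm([
  {"x": 0,"y": 0,"z": -2,"wx": 0.2,"wy": 0,"wz": 0,"grip": 0},
  {"x": 0,"y": 0,"z": -2,"wx": 0,"wy": 0,"wz": 0,"grip": 0},
  {"x": 0,"y": 0,"z": -1.5,"wx": 0,"wy": 0,"wz": 0,"grip": 0},
  {"x": 0,"y": 0,"z": -1,"wx": 0,"wy": 0,"wz": 0,"grip": 0},
  {"x": 0,"y": 0,"z": 0,"wx": 0,"wy": 0,"wz": 0,"grip": 0},
])

```text
clock: 6.38
eef_pos: [0.5011, 0.3434, 0.2019]
tcp_rot: [0.378, 0.926, 0.0, 0.0]
wrist_force: [-0.1, 0.6, -0.4]
gripper_width: 0.183
```

```bash
python3 st.py
```

```text
t 6.38 tcp [501.1 343.4 201.9] grasp [501.2 343.4  37.9] z [ 9.e-04  4.e-04 -1.e+00] jaw 0.7947 F [-0.15  0.6  -0.45] j7 0.26 w 0.183
```

Call:
move_arm([
  {"x": 0,"y": 0,"z": -1,"wx": 0,"wy": 0,"wz": 0,"grip": 0},
  {"x": 0,"y": 0,"z": -1,"wx": 0,"wy": 0,"wz": 0,"grip": 0},
  {"x": 0,"y": 0,"z": -1,"wx": 0,"wy": 0,"wz": 0,"grip": 0},
  {"x": 0,"y": 0,"z": -0.5,"wx": 0,"wy": 0,"wz": 0,"grip": 0},
  {"x": 0,"y": 0,"z": -0.5,"wx": 0,"wy": 0,"wz": 0,"grip": 0},
])

```text
clock: 6.8
eef_pos: [0.5016, 0.3438, 0.199]
tcp_rot: [0.378, 0.926, 0.001, 0.001]
wrist_force: [0.2, -0.6, 1.9]
gripper_width: 0.183
```

```bash
python3 st.py
```

```text
t 6.8 tcp [501.6 343.8 199. ] grasp [502.1 344.1  35. ] z [ 0.0029  0.0019 -1.    ] jaw 0.7951 F [ 0.21 -0.57  1.89] j7 0.26 w 0.183
```

Contact is felt at 1.9 N upward, so I'm releasing.

Call:
move_arm([
  {"x": 0,"y": 0,"z": 0,"wx": 0,"wy": 0,"wz": 0,"grip": 0.25},
  {"x": 0,"y": 0,"z": 0,"wx": 0,"wy": 0,"wz": 0,"grip": 0.35},
  {"x": 0,"y": 0,"z": 0,"wx": 0,"wy": 0,"wz": 0,"grip": 0.5},
  {"x": 0,"y": 0,"z": 0,"wx": 0,"wy": 0,"wz": 0,"grip": 0.5},
  {"x": 0,"y": 0,"z": 0,"wx": 0,"wy": 0,"wz": 0,"grip": 0.5},
])

```text
clock: 7.22
eef_pos: [0.5016, 0.3441, 0.1991]
tcp_rot: [0.378, 0.926, 0.002, 0.001]
wrist_force: [-0.7, -0.5, 0.0]
gripper_width: 0.449
```

Call:
move_arm([
  {"x": 0,"y": 0,"z": 5,"wx": 0,"wy": 0,"wz": 0,"grip": 0.5},
  {"x": 0,"y": 0,"z": 20,"wx": 0,"wy": 0,"wz": 0,"grip": 0.5},
  {"x": 0,"y": 0,"z": 30,"wx": 0,"wy": 0,"wz": 0,"grip": 0.5},
  {"x": 0,"y": 0,"z": 30,"wx": 0,"wy": 0,"wz": 0,"grip": 0.5},
  {"x": 0,"y": 0,"z": 15,"wx": 0,"wy": 0,"wz": 0,"grip": 0.5},
])

```text
clock: 7.63
eef_pos: [0.499, 0.3425, 0.2982]
tcp_rot: [0.378, 0.926, -0.004, -0.002]
wrist_force: [0.1, 1.0, -0.5]
gripper_width: 0.499
```

```bash
python3 st.py;python3 -c "
from h import *
save(snapshot('wrist'),'w5.png');save(snapshot('scene'),'sc5.png',(180,110,380,260),4)"
```

```text
t 7.63 tcp [499.  342.5 298.2] grasp [498.1 341.6 134.2] z [-0.0057 -0.0054 -1.    ] jaw 0.7952 F [ 0.1   0.95 -0.49] j7 0.23 w 0.499
```

View pics/w5.png

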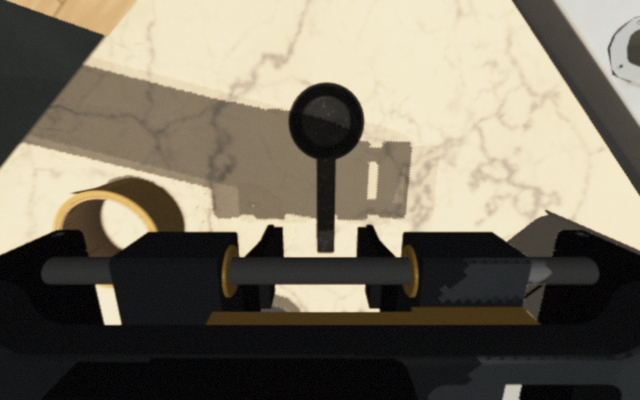

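View pics/sc5.png

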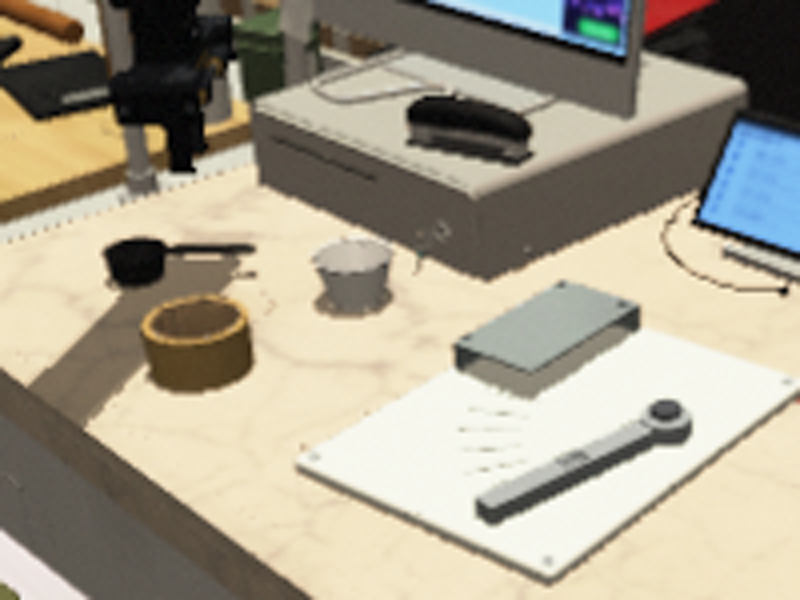

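The wrist view shows the scoop lying upright on the counter, with the bowl at (326,120) and the handle end at (326,250). The scene view confirms it is level, with the bar, tape and cup untouched. Next I go to the bar's trailing side with the fingers shut.

Call:
move_arm([
  {"x": -2,"y": -25,"z": 2,"wx": 0,"wy": 0,"wz": 3,"grip": 0.5},
  {"x": -2,"y": -38,"z": 0,"wx": 0,"wy": 0,"wz": 3,"grip": 0.2},
  {"x": -2,"y": -38,"z": 0,"wx": 0,"wy": 0,"wz": 3,"grip": 0},
  {"x": -2,"y": -38,"z": 0,"wx": 0,"wy": 0,"wz": 3,"grip": 0},
  {"x": -2,"y": -38,"z": 0,"wx": 0,"wy": 0,"wz": 3,"grip": 0},
])

```text
clock: 8.15
eef_pos: [0.4849, 0.1711, 0.2981]
tcp_rot: [0.24, 0.971, -0.001, -0.002]
wrist_force: [1.4, 0.6, -0.0]
gripper_width: 0.279
```

Call:
move_arm([
  {"x": -2,"y": -38,"z": 0,"wx": 0,"wy": 0,"wz": 3,"grip": 0},
  {"x": -2,"y": -38,"z": 0,"wx": 0,"wy": 0,"wz": 3,"grip": 0},
  {"x": -2,"y": -38,"z": 0,"wx": 0,"wy": 0,"wz": 3,"grip": 0},
  {"x": -2,"y": -38,"z": 0,"wx": 0,"wy": 0,"wz": 3,"grip": 0},
  {"x": -2,"y": -38,"z": 0,"wx": 0,"wy": 0,"wz": 3,"grip": 0},
])

```text
clock: 8.57
eef_pos: [0.4702, -0.0277, 0.2942]
tcp_rot: [0.103, 0.995, -0.001, -0.004]
wrist_force: [-0.2, -0.4, 0.1]
gripper_width: 0.014
```

Call:
move_arm([
  {"x": -2,"y": -38,"z": 0,"wx": 0,"wy": 0,"wz": 3,"grip": 0},
  {"x": -2,"y": -38,"z": 0,"wx": 0,"wy": 0,"wz": 3,"grip": 0},
  {"x": -2,"y": -38,"z": 0,"wx": 0,"wy": 0,"wz": 3,"grip": 0},
  {"x": -2,"y": -30,"z": 0,"wx": 0,"wy": 0,"wz": 1,"grip": 0},
  {"x": 0,"y": -10,"z": 0,"wx": 0,"wy": 0,"wz": 0,"grip": 0},
])

```text
clock: 8.98
eef_pos: [0.4562, -0.1949, 0.2915]
tcp_rot: [0.014, 1.0, -0.002, -0.006]
wrist_force: [0.5, -0.4, 0.6]
gripper_width: 0.003
```

```bash
python3 st.py; python3 -c "
from h import *
save(snapshot('wrist'),'w6.png')
s=snapshot('top');print(plane(s,[(449,204)],0.03))"
```

```text
t 8.98 tcp [ 456.2 -194.9  291.5] grasp [ 454.2 -195.7  127.5] z [-0.0118 -0.0047 -0.9999] jaw 1.5433 F [ 0.47 -0.41  0.61] j7 1.95 w 0.003
[[ 0.51628202 -0.44998013  0.03      ]]
```

View pics/w6.png

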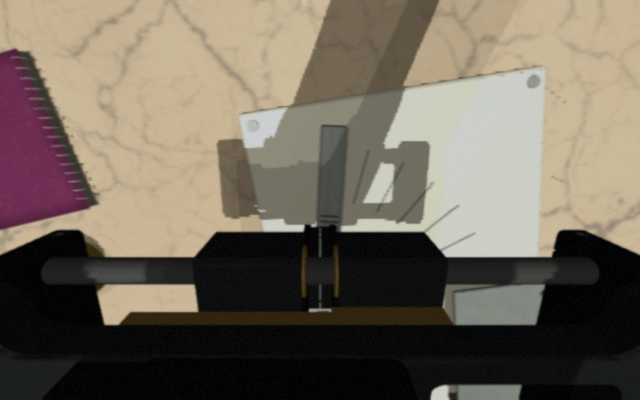

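The bar's free end shows at (333,126), directly ahead of the shut fingers. I'll move to the right of the bar and descend.

Call:
move_arm([
  {"x": 5,"y": -16,"z": -5,"wx": 0.2,"wy": -0.4,"wz": -1,"grip": 0},
  {"x": 5,"y": -16,"z": -5,"wx": 0.1,"wy": -0.3,"wz": -1,"grip": 0},
  {"x": 4,"y": -6,"z": -15,"wx": 0,"wy": 0,"wz": 0,"grip": 0},
  {"x": 0,"y": 0,"z": -15,"wx": 0,"wy": 0,"wz": 0,"grip": 0},
  {"x": 0,"y": 0,"z": -5,"wx": 0,"wy": 0,"wz": 0,"grip": 0},
])

```text
clock: 9.5
eef_pos: [0.4726, -0.2261, 0.2431]
tcp_rot: [0.029, 1.0, 0.004, 0.0]
wrist_force: [-0.1, 0.4, 0.5]
gripper_width: 0.007
```

```bash
python3 st.py
```

```text
t 9.5 tcp [ 472.6 -226.1  243.1] grasp [ 472.7 -224.9   79.1] z [ 5.0e-04  7.1e-03 -1.0e+00] jaw 1.5121 F [-0.08  0.43  0.5 ] j7 2.07 w 0.007
```

Call:
move_arm([
  {"x": 0,"y": -5,"z": -8,"wx": -0.3,"wy": 0,"wz": -0.4,"grip": 0},
  {"x": 0,"y": -3,"z": -15,"wx": 0,"wy": 0,"wz": 0,"grip": 0},
  {"x": 0,"y": 0,"z": -12,"wx": 0,"wy": 0,"wz": 0,"grip": 0},
  {"x": 0,"y": 0,"z": -4,"wx": 0,"wy": 0,"wz": 0,"grip": 0},
  {"x": 0,"y": 0,"z": 0,"wx": 0,"wy": 0,"wz": 0,"grip": 0},
])

```text
clock: 9.92
eef_pos: [0.4732, -0.2293, 0.1997]
tcp_rot: [0.03, 1.0, 0.002, -0.002]
wrist_force: [-0.1, -0.4, 0.5]
gripper_width: 0.007
```

```bash
python3 st.py
```

```text
t 9.92 tcp [ 473.2 -229.3  199.7] grasp [ 472.7 -228.5   35.7] z [-0.0031  0.0046 -1.    ] jaw 1.5107 F [-0.07 -0.44  0.47] j7 2.13 w 0.007
```

```bash
cat > plan.py <<'E'
import sys
from h import *
piv=np.array([570.,-196.5]); th0=.121
o=observe(); M=R.from_quat(o["tcp_rot"]).as_matrix(); g=((o["eef_pos"]+M[:,2]*.164)*1000)
r=float(sys.argv[2]) if len(sys.argv)>2 else 94; off=26.; d=float(sys.argv[1])
jaw=np.arctan2(M[1,1],M[0,1]); 
v=g[:2]-piv; L=np.hypot(*v); th=np.arctan2(v[1],v[0])-np.arcsin(off/L) # bar angle if touching
th=th%(2*np.pi)
print("bar angle(board) if touching",round(th-th0,4),"r",round(np.sqrt(L*L-off*off),1),"tcpz",(o["eef_pos"][2]*1000).round(1),"z",M[:,2].round(4),"jaw err deg",np.degrees(((th-np.pi/2)-jaw+np.pi/2)%np.pi-np.pi/2).round(2))
n=np.array([-np.sin(th),np.cos(th)]);u=np.array([np.cos(th),np.sin(th)]);F=o["wrist_force"]
print("push force",round(-(-F[:2]@n),2) ,"radial",round(F[:2]@u,2),"Fz",round(F[2],2),"j7",o["joints"][6].round(2))
p=g[:2]
for i in range(5):
    t=th-d*(i+1); q=piv+r*np.array([np.cos(t),np.sin(t)])+off*np.array([-np.sin(t),np.cos(t)])
    print(np.round(q-p,1)); p=q
E
python3 plan.py 0.05
```

```text
bar angle(board) if touching 3.0822 r 99.1 tcpz 199.7 z [-0.0031  0.0046 -1.    ] jaw err deg 6.97
push force 0.44 radial 0.1 Fz 0.47 j7 2.13
[3.6 5. ]
[-1.2  4.7]
[-1.   4.8]
[-0.8  4.8]
[-0.5  4.8]
```

Call:
move_arm([
  {"x": 3,"y": 5,"z": 0,"wx": -0.1,"wy": -0.1,"wz": 0,"grip": 0},
  {"x": 0,"y": 5,"z": 0,"wx": -0.1,"wy": 0,"wz": 0,"grip": 0},
  {"x": -1,"y": 5,"z": 0,"wx": 0,"wy": 0,"wz": -1,"grip": 0},
  {"x": -1,"y": 5,"z": 0,"wx": 0,"wy": 0,"wz": -2,"grip": 0},
  {"x": -0.5,"y": 5,"z": 0,"wx": 0,"wy": 0,"wz": -3,"grip": 0},
])

```text
clock: 10.33
eef_pos: [0.4752, -0.2024, 0.202]
tcp_rot: [0.084, 0.996, 0.0, 0.001]
wrist_force: [0.0, -1.0, -0.2]
gripper_width: 0.007
```

```bash
python3 plan.py 0.06; python3 -c "
from h import *
save(snapshot('top'),'t7.png',(240,125,390,285),3.7)"
```

```text
bar angle(board) if touching 2.8044 r 90.9 tcpz 202.0 z [ 2.6e-03 -2.0e-04 -1.0e+00] jaw err deg -2.77
push force 0.95 radial -0.24 Fz -0.24 j7 1.96
[-3.2  6.5]
[0.2 5.8]
[0.6 5.8]
[0.9 5.8]
[1.3 5.7]
```

View pics/t7.png

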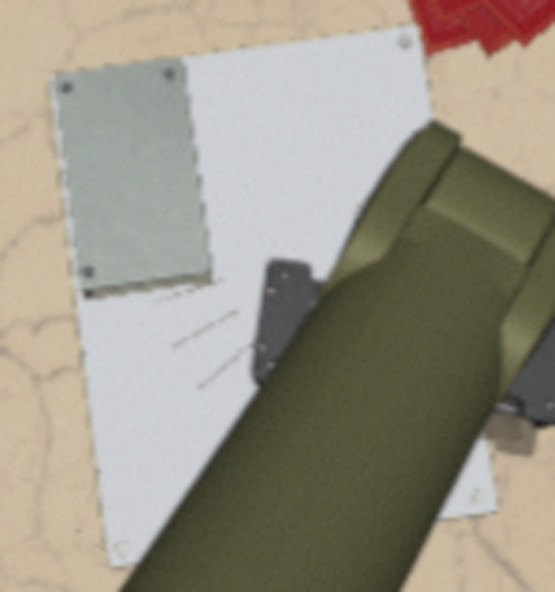

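Call:
move_arm([
  {"x": -2,"y": 6.5,"z": -0.5,"wx": 0,"wy": 0.1,"wz": -5,"grip": 0},
  {"x": 0,"y": 6,"z": -0.5,"wx": 0,"wy": 0,"wz": -4,"grip": 0},
  {"x": 0.5,"y": 6,"z": 0,"wx": 0,"wy": 0,"wz": -3.5,"grip": 0},
  {"x": 1,"y": 6,"z": 0,"wx": 0,"wy": 0,"wz": -3.5,"grip": 0},
  {"x": 1,"y": 6,"z": 0,"wx": 0,"wy": 0,"wz": -3.5,"grip": 0},
])

```text
clock: 10.8
eef_pos: [0.477, -0.1698, 0.2043]
tcp_rot: [0.257, 0.967, -0.0, 0.004]
wrist_force: [0.1, -0.6, -0.9]
gripper_width: 0.005
```

```bash
python3 plan.py 0.06; python3 -c "
from h import *
save(snapshot('wrist'),'w7.png')"
```

```text
bar angle(board) if touching 2.4656 r 91.9 tcpz 204.3 z [ 0.0069 -0.0022 -1.    ] jaw err deg -2.07
push force 0.41 radial -0.4 Fz -0.9 j7 1.55
[0.1 6.6]
[2.1 5.4]
[2.5 5.3]
[2.8 5.1]
[3.1 5. ]
```

View pics/w7.png

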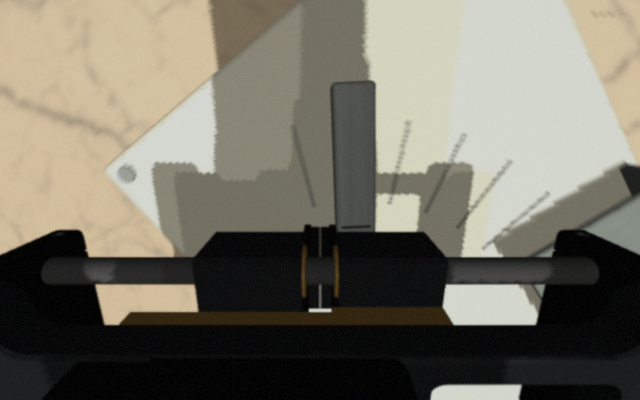

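The wrist view shows the bar, with its end at (333–375, 83), lying along the right flank of the shut fingers and moving with them.

Call:
move_arm([
  {"x": 0.5,"y": 6.5,"z": -2,"wx": 0,"wy": 0.3,"wz": -4,"grip": 0},
  {"x": 2,"y": 5.5,"z": -1.5,"wx": 0,"wy": 0.1,"wz": -4,"grip": 0},
  {"x": 2.5,"y": 5.5,"z": -1,"wx": 0,"wy": 0,"wz": -3.5,"grip": 0},
  {"x": 3,"y": 5,"z": -0.5,"wx": 0,"wy": 0,"wz": -3.5,"grip": 0},
  {"x": 3,"y": 5,"z": -0.5,"wx": 0,"wy": 0,"wz": -3.5,"grip": 0},
])

```text
clock: 11.27
eef_pos: [0.489, -0.1421, 0.202]
tcp_rot: [0.41, 0.912, -0.002, 0.002]
wrist_force: [-2.3, -0.8, 2.4]
gripper_width: 0.007
```

```bash
python3 plan.py 0.06
```

```text
bar angle(board) if touching 2.1617 r 93.2 tcpz 202.0 z [ 0.0027 -0.0047 -1.    ] jaw err deg -0.79
push force 2.24 radial 0.94 Fz 2.36 j7 1.18
[2.9 5.3]
[3.7 4.6]
[3.9 4.3]
[4.2 4.1]
[4.4 3.8]
```

Call:
move_arm([
  {"x": 3,"y": 5.5,"z": 0,"wx": 0.2,"wy": 0,"wz": -4,"grip": 0},
  {"x": 3.5,"y": 5,"z": 0,"wx": 0,"wy": 0,"wz": -3.5,"grip": 0},
  {"x": 4,"y": 4.5,"z": 0,"wx": 0,"wy": 0,"wz": -3.5,"grip": 0},
  {"x": 4,"y": 4,"z": 0,"wx": 0,"wy": 0,"wz": -3.5,"grip": 0},
  {"x": 4.5,"y": 4,"z": 0,"wx": 0,"wy": 0,"wz": -3.5,"grip": 0},
])

```text
clock: 11.68
eef_pos: [0.5085, -0.1182, 0.2038]
tcp_rot: [0.549, 0.836, 0.0, 0.002]
wrist_force: [-0.8, -0.8, -0.8]
gripper_width: 0.005
```

```bash
python3 plan.py 0.04
```

```text
bar angle(board) if touching 1.8474 r 95.5 tcpz 203.8 z [ 0.0034 -0.0015 -1.    ] jaw err deg -0.64
push force 1.07 radial -0.4 Fz -0.84 j7 0.85
[3.7 0.9]
[3.2 2.2]
[3.3 2.1]
[3.4 2. ]
[3.4 1.8]
```

Call:
move_arm([
  {"x": 3.5,"y": 1,"z": -1,"wx": 0,"wy": 0.2,"wz": -2.5,"grip": 0},
  {"x": 3,"y": 2,"z": -0.5,"wx": 0,"wy": 0,"wz": -2,"grip": 0},
  {"x": 3,"y": 1.5,"z": 0,"wx": 0,"wy": 0,"wz": -2,"grip": 0},
  {"x": 3,"y": 1.5,"z": 0,"wx": 0,"wy": 0,"wz": -2,"grip": 0},
  {"x": 2,"y": 1,"z": 0,"wx": 0,"wy": 0,"wz": -1.5,"grip": 0},
])

```text
clock: 12.1
eef_pos: [0.5239, -0.1097, 0.2039]
tcp_rot: [0.618, 0.786, -0.0, -0.0]
wrist_force: [-1.3, -0.2, -0.7]
gripper_width: 0.006
```

```bash
python3 plan.py 0.02;  python3 -c "
from h import *
save(snapshot('wrist'),'w8.png')"
```

```text
bar angle(board) if touching 1.6722 r 94.8 tcpz 203.9 z [-1.e-03 -4.e-04 -1.e+00] jaw err deg -0.95
push force 1.32 radial 0.14 Fz -0.73 j7 0.69
[1.9 0.2]
[1.7 0.9]
[1.8 0.8]
[1.8 0.8]
[1.8 0.8]
```

View pics/w8.png

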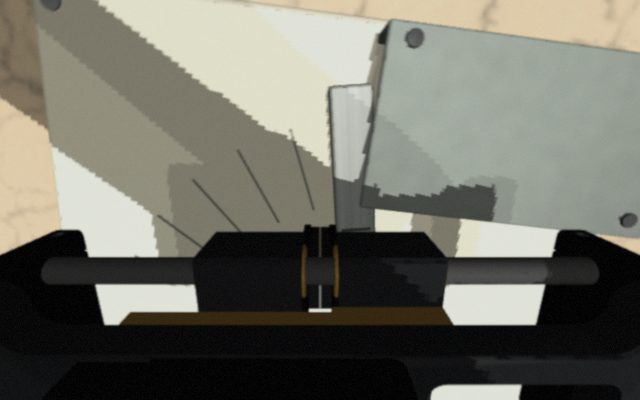

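The bar's end at (330–375, 87) is just entering the mouth of the guard. I'll slow down.

Call:
move_arm([
  {"x": 2,"y": 0.3,"z": -0.5,"wx": 0,"wy": 0,"wz": -1.5,"grip": 0},
  {"x": 2,"y": 0.7,"z": 0,"wx": 0,"wy": 0,"wz": -1.2,"grip": 0},
  {"x": 1.8,"y": 0.7,"z": 0,"wx": 0,"wy": 0,"wz": -1.2,"grip": 0},
  {"x": 1.8,"y": 0.7,"z": 0,"wx": 0,"wy": 0,"wz": -1.2,"grip": 0},
  {"x": 1,"y": 0.3,"z": 0,"wx": 0,"wy": 0,"wz": -1,"grip": 0},
])

```text
clock: 12.57
eef_pos: [0.5329, -0.1064, 0.2036]
tcp_rot: [0.661, 0.75, -0.0, -0.001]
wrist_force: [-1.2, 0.3, -1.1]
gripper_width: 0.004
```

```bash
python3 plan.py 0.012
```

```text
bar angle(board) if touching 1.5725 r 94.1 tcpz 203.6 z [-0.0016  0.0011 -1.    ] jaw err deg -0.23
push force 1.12 radial 0.42 Fz -1.14 j7 0.59
[1.1 0.3]
[1.1 0.4]
[1.1 0.4]
[1.1 0.4]
[1.1 0.4]
```

Call:
move_arm([
  {"x": 1.1,"y": 0.3,"z": 0,"wx": 0,"wy": 0,"wz": -0.7,"grip": 0},
  {"x": 1.1,"y": 0.3,"z": 0,"wx": 0,"wy": 0,"wz": -0.7,"grip": 0},
  {"x": 1.1,"y": 0.3,"z": 0,"wx": 0,"wy": 0,"wz": -0.7,"grip": 0},
  {"x": 1.1,"y": 0.3,"z": 0,"wx": 0,"wy": 0,"wz": -0.7,"grip": 0},
  {"x": 1.1,"y": 0.3,"z": 0,"wx": 0,"wy": 0,"wz": -0.7,"grip": 0},
])

```text
clock: 12.98
eef_pos: [0.5385, -0.1046, 0.2035]
tcp_rot: [0.686, 0.728, -0.0, -0.002]
wrist_force: [-2.6, 2.1, 0.8]
gripper_width: 0.007
```

```bash
python3 plan.py 0.012
```

```text
bar angle(board) if touching 1.5153 r 94.1 tcpz 203.5 z [-0.0036  0.0021 -1.    ] jaw err deg 0.37
push force 2.47 radial 2.31 Fz 0.76 j7 0.53
[1.1 0.2]
[1.1 0.4]
[1.1 0.4]
[1.1 0.3]
[1.1 0.3]
```

Call:
move_arm([
  {"x": 0.9,"y": 0.3,"z": 0,"wx": 0,"wy": 0,"wz": -0.6,"grip": 0},
  {"x": 0.9,"y": 0.3,"z": 0,"wx": 0,"wy": 0,"wz": -0.6,"grip": 0},
  {"x": 0.9,"y": 0.3,"z": 0,"wx": 0,"wy": 0,"wz": -0.6,"grip": 0},
  {"x": 0.9,"y": 0.2,"z": 0,"wx": 0,"wy": 0,"wz": -0.6,"grip": 0},
  {"x": 0.9,"y": 0.2,"z": 0,"wx": 0,"wy": 0,"wz": -0.6,"grip": 0},
])

```text
clock: 13.4
eef_pos: [0.5434, -0.1031, 0.2035]
tcp_rot: [0.707, 0.707, -0.0, -0.002]
wrist_force: [-1.5, 0.6, 0.5]
gripper_width: 0.007
```

```bash
python3 plan.py 0.01
```

```text
bar angle(board) if touching 1.4631 r 94.3 tcpz 203.5 z [-0.0039  0.0028 -1.    ] jaw err deg 0.71
push force 1.52 radial 0.61 Fz 0.45 j7 0.48
[0.9 0. ]
[0.9 0.3]
[0.9 0.2]
[0.9 0.2]
[0.9 0.2]
```

Call:
move_arm([
  {"x": 0.8,"y": 0.2,"z": 0,"wx": 0,"wy": 0,"wz": -0.4,"grip": 0},
  {"x": 0.8,"y": 0.2,"z": 0,"wx": 0,"wy": 0,"wz": -0.4,"grip": 0},
  {"x": 0.8,"y": 0.2,"z": 0,"wx": 0,"wy": 0,"wz": -0.4,"grip": 0},
  {"x": 0.8,"y": 0.1,"z": 0,"wx": 0,"wy": 0,"wz": -0.4,"grip": 0},
  {"x": 0.8,"y": 0.1,"z": 0,"wx": 0,"wy": 0,"wz": -0.4,"grip": 0},
])

```text
clock: 13.82
eef_pos: [0.5478, -0.102, 0.2035]
tcp_rot: [0.72, 0.694, -0.0, -0.003]
wrist_force: [-3.2, 1.2, 1.4]
gripper_width: 0.008
```

```bash
python3 plan.py 0.009
```

```text
bar angle(board) if touching 1.416 r 94.2 tcpz 203.5 z [-0.0039  0.0032 -1.    ] jaw err deg 0.23
push force 3.19 radial 1.05 Fz 1.37 j7 0.44
[ 0.8 -0. ]
[0.9 0.2]
[0.9 0.2]
[0.9 0.2]
[0.9 0.2]
```

Call:
move_arm([
  {"x": 0.8,"y": 0.1,"z": 0,"wx": 0,"wy": 0,"wz": -0.4,"grip": 0},
  {"x": 0.8,"y": 0.1,"z": 0,"wx": 0,"wy": 0,"wz": -0.4,"grip": 0},
  {"x": 0.8,"y": 0.1,"z": 0,"wx": 0,"wy": 0,"wz": -0.4,"grip": 0},
  {"x": 0.8,"y": 0.1,"z": 0,"wx": 0,"wy": 0,"wz": -0.4,"grip": 0},
  {"x": 0.8,"y": 0.1,"z": 0,"wx": 0,"wy": 0,"wz": -0.4,"grip": 0},
])

```text
clock: 14.23
eef_pos: [0.5523, -0.1012, 0.2036]
tcp_rot: [0.734, 0.68, -0.0, -0.003]
wrist_force: [-1.1, 0.8, 0.9]
gripper_width: 0.002
```

```bash
python3 plan.py 0.009
```

```text
bar angle(board) if touching 1.3695 r 94.2 tcpz 203.6 z [-0.004   0.0038 -1.    ] jaw err deg -0.22
push force 1.16 radial 0.74 Fz 0.91 j7 0.41
[ 0.8 -0. ]
[0.9 0.2]
[0.9 0.1]
[0.9 0.1]
[0.9 0.1]
```

Call:
move_arm([
  {"x": 0.8,"y": 0.1,"z": 0,"wx": 0,"wy": 0,"wz": -0.5,"grip": 0},
  {"x": 0.8,"y": 0.1,"z": 0,"wx": 0,"wy": 0,"wz": -0.5,"grip": 0},
  {"x": 0.8,"y": 0.1,"z": 0,"wx": 0,"wy": 0,"wz": -0.5,"grip": 0},
  {"x": 0.8,"y": 0.1,"z": 0,"wx": 0,"wy": 0,"wz": -0.5,"grip": 0},
  {"x": 0.8,"y": 0,"z": 0,"wx": 0,"wy": 0,"wz": -0.5,"grip": 0},
])

```text
clock: 14.65
eef_pos: [0.5568, -0.1004, 0.2035]
tcp_rot: [0.75, 0.662, 0.0, -0.003]
wrist_force: [-0.8, 1.1, 1.2]
gripper_width: 0.004
```

```bash
python3 plan.py 0.009
```

```text
bar angle(board) if touching 1.3218 r 94.2 tcpz 203.5 z [-0.0036  0.0044 -1.    ] jaw err deg -0.21
push force 0.9 radial 1.03 Fz 1.23 j7 0.37
[ 0.8 -0.1]
[0.9 0.1]
[0.9 0.1]
[0.9 0.1]
[0.9 0.1]
```

Call:
move_arm([
  {"x": 0.8,"y": 0,"z": 0,"wx": 0,"wy": 0,"wz": -0.5,"grip": 0},
  {"x": 0.8,"y": 0,"z": 0,"wx": 0,"wy": 0,"wz": -0.5,"grip": 0},
  {"x": 0.8,"y": 0,"z": 0,"wx": 0,"wy": 0,"wz": -0.5,"grip": 0},
  {"x": 0.8,"y": 0,"z": 0,"wx": 0,"wy": 0,"wz": -0.5,"grip": 0},
  {"x": 0.8,"y": 0,"z": 0,"wx": 0,"wy": 0,"wz": -0.5,"grip": 0},
])

```text
clock: 15.07
eef_pos: [0.5612, -0.1, 0.2034]
tcp_rot: [0.765, 0.644, 0.0, -0.003]
wrist_force: [-4.6, 0.7, 3.1]
gripper_width: -0.0
```

```bash
python3 plan.py 0.009
```

```text
bar angle(board) if touching 1.2776 r 94.3 tcpz 203.4 z [-0.0041  0.0052 -1.    ] jaw err deg 0.01
push force 4.68 radial -0.07 Fz 3.05 j7 0.33
[ 0.8 -0.2]
[0.9 0.1]
[0.9 0.1]
[0.9 0.1]
[0.9 0.1]
```

Call:
move_arm([
  {"x": 0.4,"y": 0,"z": 0,"wx": 0,"wy": 0,"wz": -0.2,"grip": 0},
  {"x": 0.4,"y": 0,"z": 0,"wx": 0,"wy": 0,"wz": -0.2,"grip": 0},
  {"x": 0.4,"y": 0,"z": 0,"wx": 0,"wy": 0,"wz": -0.2,"grip": 0},
  {"x": 0.4,"y": 0,"z": 0,"wx": 0,"wy": 0,"wz": 0,"grip": 0},
  {"x": 0.4,"y": 0,"z": 0,"wx": 0,"wy": 0,"wz": 0,"grip": 0},
])

```text
clock: 15.48
eef_pos: [0.562, -0.1002, 0.2031]
tcp_rot: [0.769, 0.639, -0.001, -0.005]
wrist_force: [-4.1, 0.3, 2.4]
gripper_width: 0.007
```

```bash
python3 plan.py 0.009
```

```text
bar angle(board) if touching 1.2782 r 94.3 tcpz 203.1 z [-0.009   0.0063 -0.9999] jaw err deg 0.77
push force 4.1 radial -0.39 Fz 2.44 j7 0.32
[ 0.8 -0.2]
[0.9 0.1]
[0.9 0.1]
[0.9 0.1]
[0.9 0.1]
```

Call:
move_arm([
  {"x": 0.8,"y": 0,"z": 0,"wx": 0,"wy": -0.2,"wz": 0,"grip": 0},
  {"x": 0.8,"y": 0,"z": 0,"wx": 0,"wy": -0.2,"wz": 0,"grip": 0},
  {"x": 0.8,"y": 0,"z": 0,"wx": 0,"wy": 0,"wz": 0,"grip": 0},
  {"x": 0.8,"y": 0,"z": 0,"wx": 0,"wy": 0,"wz": 0,"grip": 0},
  {"x": 0.8,"y": 0,"z": 0,"wx": 0,"wy": 0,"wz": 0,"grip": 0},
])

```text
clock: 15.9
eef_pos: [0.5627, -0.1009, 0.2023]
tcp_rot: [0.77, 0.639, -0.002, -0.007]
wrist_force: [-5.7, 1.8, 5.6]
gripper_width: 0.01
```

```bash
python3 plan.py 0.009
```

```text
bar angle(board) if touching 1.2756 r 94.0 tcpz 202.3 z [-0.0125  0.0088 -0.9999] jaw err deg 0.65
push force 5.89 radial 0.83 Fz 5.62 j7 0.32
[0.9 0.1]
[0.9 0.1]
[0.9 0.1]
[0.9 0.1]
[0.9 0. ]
```

The bar is blocked: 4 mm commanded gave only about 0.3 mm at the tip, and the force rose to about 6 N. I'll back off straight away from the bar, then lift.

Call:
move_arm([
  {"x": -1,"y": 0,"z": 0,"wx": 0,"wy": 0,"wz": 0,"grip": 0},
  {"x": -3,"y": 0,"z": 0,"wx": 0,"wy": 0,"wz": 0,"grip": 0},
  {"x": -6,"y": -1,"z": 0,"wx": 0,"wy": 0,"wz": 0,"grip": 0},
  {"x": -8,"y": -1,"z": 0,"wx": 0,"wy": 0,"wz": 0,"grip": 0},
  {"x": -8,"y": -1,"z": 2,"wx": 0,"wy": 0,"wz": 0,"grip": 0},
])

```text
clock: 16.32
eef_pos: [0.5383, -0.1049, 0.205]
tcp_rot: [0.77, 0.639, 0.0, -0.002]
wrist_force: [0.3, 0.5, -0.4]
gripper_width: 0.006
```

Call:
move_arm([
  {"x": -8,"y": 0,"z": 10,"wx": 0,"wy": 0,"wz": 0,"grip": 0},
  {"x": -8,"y": 0,"z": 20,"wx": 0,"wy": 0,"wz": 0,"grip": 0},
  {"x": -5,"y": 0,"z": 35,"wx": 0,"wy": 0,"wz": 0,"grip": 0},
  {"x": 0,"y": 15,"z": 35,"wx": 0,"wy": 0,"wz": 0,"grip": 0},
  {"x": 0,"y": 35,"z": 20,"wx": 0,"wy": 0,"wz": 0,"grip": 0},
])

```text
clock: 16.73
eef_pos: [0.508, -0.0633, 0.3235]
tcp_rot: [0.775, 0.632, -0.005, -0.004]
wrist_force: [2.2, 1.5, 0.9]
gripper_width: 0.006
```

Call:
move_arm([
  {"x": 0,"y": 40,"z": 0,"wx": 0,"wy": 0,"wz": 0,"grip": 0},
  {"x": 0,"y": 40,"z": 0,"wx": 0,"wy": 0,"wz": 0,"grip": 0},
  {"x": 0,"y": 40,"z": 0,"wx": 0,"wy": 0,"wz": 0,"grip": 0},
  {"x": -4,"y": 40,"z": 0,"wx": 0,"wy": 0,"wz": 0,"grip": 0},
  {"x": -4,"y": 30,"z": 0,"wx": 0,"wy": 0,"wz": 0,"grip": 0},
])

```text
clock: 17.15
eef_pos: [0.4983, 0.128, 0.3304]
tcp_rot: [0.778, 0.628, 0.005, -0.005]
wrist_force: [0.5, 0.2, 0.2]
gripper_width: 0.002
```

```bash
python3 st.py; python3 -c "
from h import *
save(snapshot('top'),'t9.png',(150,125,390,285),3.3);save(snapshot('scene'),'sc9.png',(200,150,400,260),4)"
```

```text
t 17.15 tcp [498.3 128.  330.4] grasp [498.6 130.3 166.4] z [ 0.0018  0.0137 -0.9999] jaw -0.2134 F [0.48 0.19 0.24] j7 -0.41 w 0.002
```

View pics/t9.png

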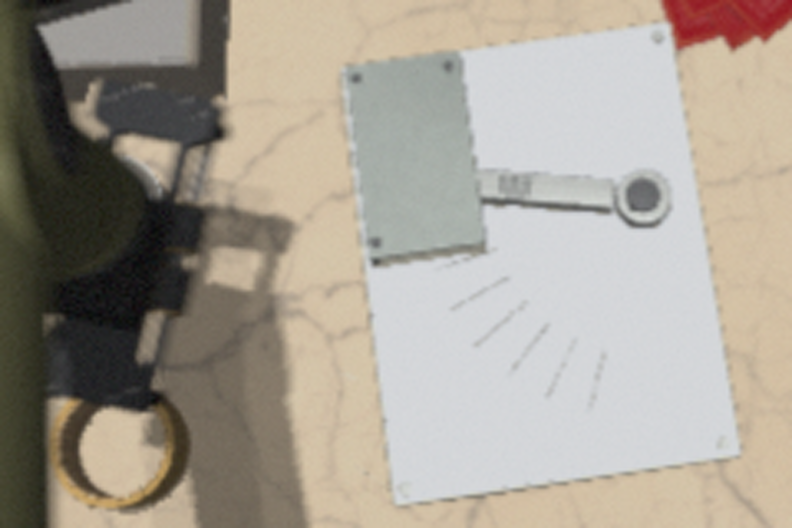

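View pics/sc9.png

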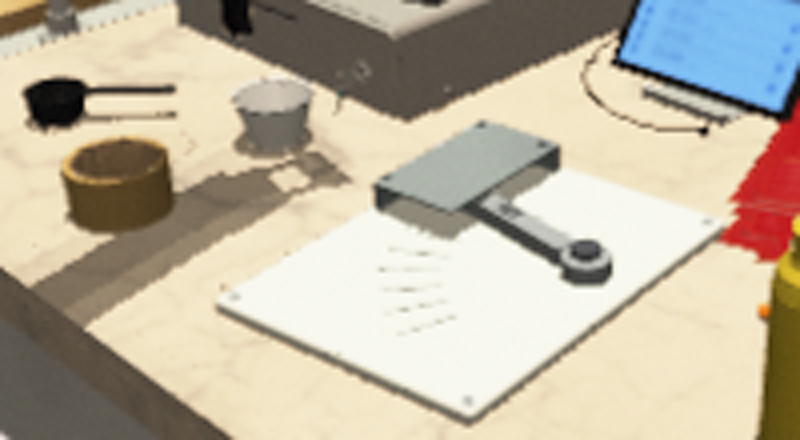

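The bar now lies under the guard, from the cap at crop (643,195) to the guard edge at (482,184). The scoop, tape and cup are in place. I'll check the bar's angle.

```bash
python3 - <<'E'
from h import *
s=snapshot("top")
P=plane(s,[(150+482/3.3,125+184/3.3),(150+600/3.3,125+193/3.3)],.030)
pin=plane(s,[(150+643/3.3,125+195/3.3)],.038)[0]
for a,b in((P[0],pin),(P[0],P[1])): d=a-b; print(np.arctan2(d[1],d[0])-.121, pin)
E
```

```text
1.344905047546432 [ 0.56902451 -0.19653623  0.038     ]
1.3520983396341981 [ 0.56902451 -0.19653623  0.038     ]
```

The camera gives 1.345–1.352 rad. That agrees with the finger contact angle once the shut fingers' real half-width (about 9 mm, from the wrist view) is used, so the bar did not spring back. Handing in.

Call:
move_arm([
  {"x": 0,"y": 0,"z": 0,"wx": 0,"wy": 0,"wz": 0,"grip": 0},
  {"x": 0,"y": 0,"z": 0,"wx": 0,"wy": 0,"wz": 0,"grip": 0},
  {"x": 0,"y": 0,"z": 0,"wx": 0,"wy": 0,"wz": 0,"grip": 0},
  {"x": 0,"y": 0,"z": 0,"wx": 0,"wy": 0,"wz": 0,"grip": 0},
  {"x": 0,"y": 0,"z": 0,"wx": 0,"wy": 0,"wz": 0,"grip": 0},
])

```text
clock: 17.72
eef_pos: [0.4984, 0.1209, 0.3296]
tcp_rot: [0.78, 0.626, 0.004, -0.004]
wrist_force: [-0.1, 0.8, 0.4]
gripper_width: 0.005
```

```bash
python3 st.py; python3 -c "
from station import *
print(job_done())"
```

```text
t 17.72 tcp [498.4 120.9 329.6] grasp [498.5 122.9 165.6] z [ 0.0011  0.0121 -0.9999] jaw -0.2186 F [-0.14  0.85  0.36] j7 -0.4 w 0.005
the job is handed in; nothing more can be done
None
```

I moved the scoop off the board, swung the bar round to the stop under the guard, and handed the job in at about 18 s. No verdict was reported.

- **Scoop:** I gripped it by the handle and set it down on the counter at about x 0.48, y 0.36. The pictures show it upright, level and released. The bar was unmoved when I let go.
- **Bar:** I pushed it with the shut fingers about 94 mm from the pin until it stopped. At the stop, 4 mm of commanded push moved the fingertips only about 0.3 mm. The force readings rose to about 6 N, well under the 25 N at which the stop yields.
- **Stop contact:** this rests on that force and lack of movement alone, because the stop itself cannot be seen under the guard. I did not make a second touch to confirm it.
- **Angle check:** the finger position first gave 1.28 rad, while the top camera gave about 1.35 rad after I backed off. The gap comes from assuming the shut fingers were 15 mm thick on each side of centre. With about 9 mm, read from the wrist picture, the two agree, so the bar did not spring back.
- **Bystanders:** in the last pictures the tape roll and cup look unmoved. The sauce bottle was only partly in view, but the arm never came near it.

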